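# Release the transport lock of a bench analyser module with the long T-key

## Robot

A 6-joint arm with a two-finger parallel gripper is mounted at the origin on the work surface. World frame = base frame: x ahead of the robot, y to its left, z up, the work surface at z = 0. Lengths are in m, angles in rad, forces in N, time in s.
With the tool pointing down it reaches from about 0.275 to 0.725 m from the base axis. Payload 15.9 kg.
Tool frame: the origin (TCP) lies at the very end of the fingers, on their centre line; the grasp point (between the pads) lies 19 mm behind it; z points along the fingers, y is the line along which they close (so a half turn about z gives the same grasp; the last joint's range is limited). The gripper opens to 85 mm and grips with 20 to 120 N. Pads are 22 mm wide; open, the fingers measure 114 mm over their backs; the gripper's body (76 mm by 85 mm) begins 54 mm behind the grasp point. The pads swing forward as they close: fully open they stand 13 mm farther back than shut.
Start: joints at [-1.301, 0.213, -0.034, 1.323, 0, 1.571], TCP at [0.133, -0.482, 0.231] pointing down, gripper open.
Joint ranges: [-2.98, 2.98], [-0.74, 1.72], [-1.14, 1.35], [-2.1, 2.04], [-1.57, 1.44], [-3.14, 3.14]. Speed limits (rad/s): [1.89, 1.89, 2.39, 2.57, 3.14, 3.14].

## Interface

Orientations are given as a 3x3 rotation matrix whose columns are the frame's x, y, z axes.
In Python, from plant import status, imaging, sign_off gives the robot as it stands.
- The arm moves only by the tool step_arm, never from a script. Its argument "plan" is a list of rows, each a list of 3 entries, a list of its own where there are three numbers: the shift along the world's x, y, z in units of 40 mm (1.0 is 40 mm), then the turn about the world's z in units of 5 degrees (1.0 is 5 degrees), then the opening, from 0 (shut) to 1 (fully open). A call has 1 to 12 rows; each row is the pose to reach, as a shift and turn from the pose commanded when the call began; what a row does not reach only later rows make up. A row lasts 1/12 s, in which the tool goes at most 41.7 mm and 7.16 degrees, less where a joint would pass 70% of its speed; a pose out of reach is approached as far as the arm can. A call with a gripper value outside its range is refused whole. The fingers move at their own pace and stop on an object; "force" is the grip in N (left out, the last holds). Time passes only in rows, so rows that repeat a pose let the fingers close. It gives the time, the measured TCP pose, the force, the opening and the grip force at its end, in the units of the state.
- status.observe(): the state, without advancing time (a new reading comes with each control period).
- imaging.camera(name): name is "scene" or "top" or "wrist"; returns a dict with "pixels" (480x640x3 uint8, red, green, blue), "range_z" (480x640 float32, m along the optical axis (not along the pixel's ray), 0 where there is no reading), "intrinsics" (3x3 intrinsics, pixels), "R" (3x3) and "t" (3): a world point X has camera coordinates R X + t. Camera axes: x right, y down, z forward; pixel columns grow to the right and rows downward; lengths in m; the calibration is good to about 2 mm. The wrist camera is an equidistant fisheye: a pixel r from the principal point sees the ray r / f radians off the axis. A picture is of the moment at which its call begins.
- sign_off(): hands the job in; it is judged then, once.
The state is a dict: "t": time; "qpos": joint angles; "joint_velocities": joint speeds; "joint_torque": joint torques, N m; "tool_pos": TCP position; "tool_rot": TCP orientation; "wrist_force": force on the tool from outside, world axes, zero at the start; "moment": the same for the moment, N m; "opening": opening from 0.0 (shut) to 1.0 (fully open); "finger_force": force on a finger pad.
Only numpy, scipy, OpenCV 4.12 (cv2) and the standard library are available. Lean on these libraries where they do the work, as an engineer would, in place of code of your own. Each camera call takes 0.05 s, during which the arm holds its last target. There are 200 camera calls.

## Task

Take the red-handled T-key out of its blue stand, lower it down the deep square shaft of the grey analyser module, feel it all the way down onto the recessed square brass stem, and turn the stem clockwise (seen from above) until it comes up against its stop and the green pin stands fully up. Then put the key back upright in its stand and let go. Be gentle: never lean hard on the key in the shaft or force the stem past its stop, and do not disturb the module, the sample pots or the mouse.

Things in the scene. Friction and masses are not known exactly. Their poses are not given: they have to be found in the camera images.
- key: Steel T-key, about 190 to 310 g, standing in its stand. Origin: centre of its foot; z up to the handle. Foot: socket head 24 x 24 mm outside, 40 mm tall, sides along x and y, with a square hole 16.5 x 16.5 mm, 34 mm deep, open downwards. Above it a round shank of 14 mm diameter up to the handle. 158 mm tall in all.
- key_bar (a point): Centre of the key's handle, 150 mm above the foot, axes as the key: a red bar 80 mm long (y), 16 mm wide (x), 16 mm tall. Grip it in its middle from above, fingers closing along x, with 40 N or more so that it does not slip when turned.
- stand: Blue block 80 x 80 mm, 60 mm tall (black foot plate 90 x 90 mm), fixed to the bench. Origin: centre of its underside, z up. In the middle of its top a square pocket 28 x 28 mm, sides along x and y, chamfered mouth, floor 10 mm above the origin. The key stands in it on its foot.
- housing: Grey module 170 mm (x) x 200 mm (y), 100 mm tall, fixed to the bench. Origin: centre of its underside, z up, x from its front (black panel with buttons) to its back.
- shaft_mouth (a point): Centre of the shaft's square mouth (yellow bezel) in the module's top, 100 mm above the bench; axes as the housing. The shaft is vertical, 40 x 40 mm, sides along x and y, its floor 88 mm below this point. More than 80 N of contact between key and module or stem does damage: lower slowly (15 mm/s) with a force stop of a few N.
- stem_tip (a point): Tip of the brass stem, on the shaft's axis, 60 mm below the mouth; axes of the housing, they do not turn with the stem. The stem rises 28 mm from the shaft floor: a square 14 x 14 mm, 22 mm tall, topped by a 6 mm cone (15.5 to 5 mm diameter) that centres the key. The key is home when its foot is on the shaft floor, 28 mm below this point.
- lock_pin (a joint): Height in m of the green indicator pin (15 mm diameter) on the module's top, 85 mm to the -y side of the shaft: 0 to 0.0015 when locked, 0.012 when the stem is at its stop, in proportion to the stem's turn. The stem's square head is clamped on at any angle, so the pin does not tell its yaw. The pin cannot be worked by hand.
- pot_a: White capped sample pot with a grey band, 38 mm diameter, 30 mm tall, standing on top of the module. Leave alone. Origin: centre of its underside.
- pot_b: White capped sample pot with a paper band, 38 mm diameter, 30 mm tall, standing on the bench. Leave alone. Origin: centre of its underside.
- mouse: Black computer mouse 105 x 60 x 30 mm on the bench. Leave alone. Origin: centre of its underside.
- stem_shoulder (a point): On the axis where the stem's square begins, 6 mm below the tip; axes of the housing. The key's foot rests here if its yaw is off by over 0.15 rad. The stem's angle is not reported: its sides first stand from 0.6 rad counterclockwise to 0.1 clockwise (from above) of the housing's axes. It turns 0.75 to 0.85 rad to a hard stop, with 0.12 N m of friction, and stays put; feel for 0.2 N m.

How it is judged:
By the outcome, as a careful person would: the job done as asked, in the order asked, and still so for the second after the job is handed in, with the robot touching nothing.
It also fails if it takes over 72 s, if anything falls off the work surface, if the arm or the gripper's body presses on something with over 40 N, if the wrist force passes 120 N, or if a joint passes its speed limit or range.

## Working session

There is one attempt and no reset: what is moved stays moved. The work goes in short steps, Python scripts to look and compute and a tool call to move; the robot and the scene stay as the last step left them, time stands still between calls to the robot, and variables do not carry over. Pictures are saved under pics/ and viewed, at most 10 in all, crops included, and the job is handed in when it is done.

Besides the shell and the picture viewer there is one more tool, called as name(argument=value, ...), one argument or row to a line, values as JSON. step_arm: Moves the arm, as the interface text tells. Its arguments: {"type":"object","properties":{"plan":{"type":"array","items":{"type":"array"}},"force":{"type":"number"}},"required":["plan"]}

```bash
mkdir -p pics; ls
python3 - <<'E'
from plant import status, imaging
import cv2,numpy as np
s=status.observe(); print({k:np.round(v,3).tolist() for k,v in s.items()})
for n in ("scene","top"):
    c=imaging.camera(n); cv2.imwrite(f"pics/{n}0.png",c["pixels"][:,:,::-1]); np.savez(f"{n}0.npz",**c)
    print(n,c["intrinsics"].tolist(),np.round(c["R"],3).tolist(),c["t"])
E
```

```text
pics
{'t': 0.0, 'qpos': [-1.301, 0.213, -0.035, 1.323, 0.0, 1.571], 'joint_velocities': [0.001, 0.001, -0.0, -0.0, -0.0, 0.0], 'joint_torque': [0.0, -68.616, 48.712, 0.017, 0.0, -0.0], 'tool_pos': [0.133, -0.482, 0.231], 'tool_rot': [[0.964, 0.267, -0.0], [0.267, -0.964, 0.001], [0.0, -0.001, -1.0]], 'wrist_force': [-0.598, -0.054, 0.325], 'moment': [-0.051, 0.004, -0.028], 'finger_force': 0.0, 'opening': 1.0}
scene [[489.82413108436, 0.0, 316.98920744155475], [0.0, 489.82413108436, 242.17408714785228], [0.0, 0.0, 1.0]] [[0.161, 0.987, 0.011], [0.663, -0.1, -0.742], [-0.731, 0.126, -0.671]] [-0.08731369 -0.30422237  1.26516854]
top [[605.5196586095219, 0.0, 326.02268511315873], [0.0, 605.5196586095219, 240.9024469479039], [0.0, 0.0, 1.0]] [[-0.02, -1.0, 0.012], [-0.994, 0.019, -0.105], [0.104, -0.014, -0.994]] [1.51133116e-04 6.00685877e-01 1.05027356e+00]
```

View pics/top0.png

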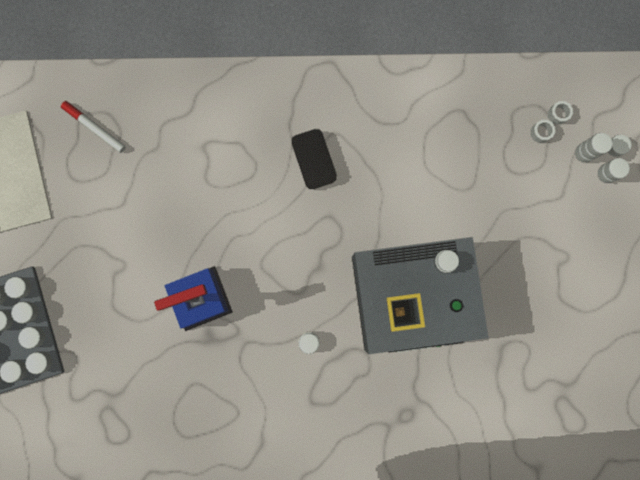

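View pics/scene0.png

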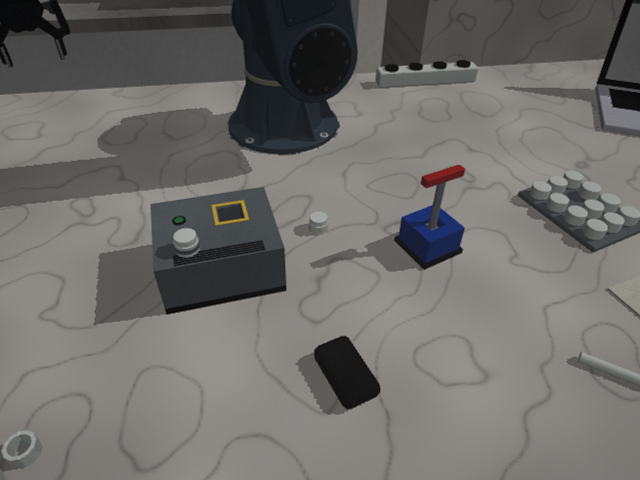

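The top view shows the red bar at about (180,298), the stand at (198,298), the yellow bezel at (405,312) with the brass stem inside, and the green pin at (456,306). Pot_a is at (447,261), pot_b at (309,343) and the mouse at (314,158).

```bash
cat > h.py <<'E'
import numpy as np,cv2
def cloud(c):
    K=c["intrinsics"];z=c["range_z"].astype(float)
    v,u=np.mgrid[:480,:640]
    P=np.stack([(u-K[0,2])/K[0,0]*z,(v-K[1,2])/K[1,1]*z,z],-1)
    W=(P-c["t"])@c["R"]; W[z==0]=np.nan
    return W
def mask(c,col):
    h=cv2.cvtColor(c["pixels"],cv2.COLOR_RGB2HSV);H,S,V=h[...,0].astype(int),h[...,1],h[...,2]
    r={"red":(H<6)|(H>174),"blue":(H>105)&(H<130),"yellow":(H>20)&(H<33),"green":(H>45)&(H<85)}[col]
    return r&(S>(150 if col!="green" else 120))&(V>40)
def rect(W,m,lo,hi):
    q=W[m&(W[...,2]>lo)&(W[...,2]<hi)]
    (cx,cy),(w,h),a=cv2.minAreaRect((q[:,:2]*1000).astype(np.float32))
    return len(q),np.round([cx,cy,w,h,a,np.median(q[:,2])*1000],1).tolist()
E
python3 - <<'E'
from h import *
for n in("top","scene"):
    c=dict(np.load(n+"0.npz"));W=cloud(c)
    for col,lo,hi in(("red",.14,.17),("blue",.055,.065),("yellow",.09,.11),("green",.09,.125)):
        print(n,col,rect(W,mask(c,col),lo,hi))
    m=(W[...,2]>.094)&(W[...,2]<.106); k,l,st,_=cv2.connectedComponentsWithStats(m.astype(np.uint8)); i=1+np.argmax(st[1:,4]); print("lid",rect(W,l==i,0,1))
c=dict(np.load("top0.npz"));
cv2.imwrite("pics/shaft.png",cv2.resize(c["pixels"][285:340,375:435,::-1],(600,550),interpolation=cv2.INTER_CUBIC))
E
```

```text
top red (420, [503.8, 217.1, 14.8, 77.4, 18.1, 167.8])
top blue (1305, [503.4, 216.9, 78.0, 78.9, 20.4, 60.0])
top yellow (313, [472.7, -139.2, 54.2, 54.8, 6.4, 101.4])
top green (58, [481.8, -224.1, 12.5, 12.3, 47.0, 102.2])
lid (11283, [501.5, -167.8, 170.2, 201.3, 6.4, 99.9])
scene red (484, [505.3, 215.9, 18.3, 81.5, 18.3, 166.3])
scene blue (1067, [504.7, 215.7, 82.2, 83.3, 22.8, 59.6])
scene yellow (249, [472.7, -140.5, 58.4, 55.2, 6.9, 100.9])
scene green (47, [481.8, -224.9, 15.0, 15.3, 43.8, 102.3])
lid (7597, [501.2, -168.4, 174.6, 200.2, 6.5, 99.6])
```

View pics/shaft.png

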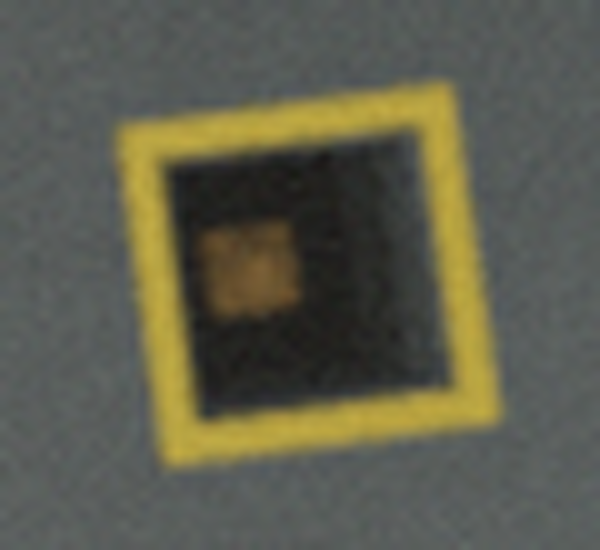

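The measurements agree with the given sizes (bar top 168 mm, lid 100 mm, pin 85 mm from the shaft). I'll go over the shaft first so the wrist camera can measure the stem's yaw.

step_arm(
  plan=[
    [[0.4,0.4,0],0.7,1],
    [[1.2,1.2,0],2,1],
    [[2.1,2.1,0],3.4,1],
    [[3.0,3.0,0],4.8,1],
    [[3.9,3.9,0],6.2,1],
    [[4.8,4.8,0],7.6,1],
    [[5.7,5.7,0],9,1],
    [[6.5,6.5,0],10.4,1],
    [[7.3,7.3,0],11.8,1],
    [[7.9,7.9,0],13.2,1],
    [[8.3,8.3,0],14.6,1],
    [[8.5,8.5,0],16,1],
  ],
)

```text
t: 1.1
tool_pos: [0.4743, -0.1399, 0.2312]
tool_rot: [[-0.101, 0.995, -0.0], [0.995, 0.101, 0.0], [0.0, -0.0, -1.0]]
wrist_force: [0.4, -1.4, 0.4]
opening: 0.998
finger_force: 0.0
```

Run:
```python
from plant import status, imaging
import cv2,numpy as np
c=imaging.camera("wrist"); np.savez("w0.npz",**c); cv2.imwrite("pics/w0.png",c["pixels"][:,:,::-1])
s=status.observe(); print(s["t"],s["tool_pos"],np.round(s["tool_rot"],3).tolist(),s["qpos"])
print(c["intrinsics"].tolist(),np.round(c["R"],3).tolist(),-c["R"].T@c["t"])
```

```text
1.15 [ 0.4782416  -0.13548553  0.23064567] [[-0.115, 0.993, 0.001], [0.993, 0.115, 0.002], [0.002, 0.001, -1.0]] [-0.27749501  0.20665801 -0.0438962   1.31991738  0.00225135  1.17845475]
[[371.64829954431775, 0.0, 317.0253270208955], [0.0, 371.64829954431775, 239.34022690241514], [0.0, 0.0, 1.0]] [[0.995, 0.101, -0.0], [0.096, -0.941, 0.325], [0.033, -0.323, -0.946]] [ 0.4665731  -0.05684239  0.37248728]
```

View pics/w0.png

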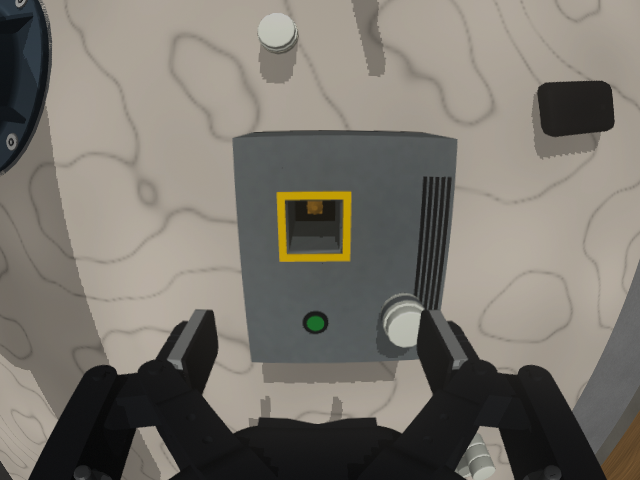

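Wrist view: the bezel is at (314,227) and the stem at (314,207), partly hidden by the shaft wall. I'll move the camera above the shaft.

step_arm(
  plan=[
    [[0,-0.3,0],0,1],
    [[0,-0.9,0],0,1],
    [[0,-1.5,0],0,1],
    [[0,-2.0,0],0,1],
    [[0,-2.1,0],0,1],
    [[0,-2.1,0],0,1],
  ],
)

```text
t: 1.65
tool_pos: [0.4727, -0.2272, 0.2309]
tool_rot: [[-0.092, 0.996, -0.001], [0.996, 0.092, 0.0], [0.0, -0.001, -1.0]]
wrist_force: [-0.8, -0.5, 0.6]
opening: 0.999
finger_force: 0.0
```

Run:
```python
from plant import status, imaging
import cv2,numpy as np
c=imaging.camera("wrist"); np.savez("w1.npz",**c)
K,R,C=c["intrinsics"],c["R"],-c["R"].T@c["t"]; f=K[0,0]
print(C, status.observe()["tool_pos"])
# orthorectify at plane z: fisheye -> 0.2 mm/px world map, image up=+x, left=+y
def ortho(z,cx=.473,cy=-.1395,half=.035,n=560):
    s=2*half/n
    j,i=np.meshgrid(np.arange(n),np.arange(n))
    X=np.stack([cx+half-i*s,cy+half-j*s,np.full((n,n),z)],-1)-C
    p=X@R.T; r=np.hypot(p[...,0],p[...,1]); th=np.arctan2(r,p[...,2])
    return cv2.remap(c["pixels"],(K[0,2]+f*th*p[...,0]/r).astype(np.float32),(K[1,2]+f*th*p[...,1]/r).astype(np.float32),cv2.INTER_CUBIC)
a=ortho(.1)
for z in(.034,):
    b=ortho(z); h=cv2.cvtColor(b,cv2.COLOR_RGB2HSV)
    m=((h[...,0]>8)&(h[...,0]<24)&(h[...,1]>110)&(h[...,2]>50)).astype(np.uint8)
    k,l,st,ce=cv2.connectedComponentsWithStats(m)
    ii=[i for i in range(1,k) if st[i,4]>500]; print([(st[i].tolist(),ce[i].tolist()) for i in ii])
    i=min(ii,key=lambda i:np.hypot(*(ce[i]-280)))
    q=np.argwhere(l==i)[:,::-1].astype(np.float32)
    (x,y),wh,ang=cv2.minAreaRect(q); s=.07/560*1000
    print("world ctr mm",473+35-y*s,-139.5+35-x*s,np.array(wh)*s,"yaw(ccw) mod 90:",(-ang)%90, ang)
cv2.imwrite("pics/w1.png",b[:,:,::-1])
ha=cv2.cvtColor(a,cv2.COLOR_RGB2HSV);m=(ha[...,0]>20)&(ha[...,0]<33)&(ha[...,1]>150)&(ha[...,2]>80)
(x,y),wh,ang=cv2.minAreaRect(np.argwhere(m)[:,::-1].astype(np.float32));print("bezel",508-y*.125,-104.5-x*.125,np.array(wh)*.125,-ang%90)
```

```text
[ 0.46583485 -0.14416493  0.37220707] [ 0.47280644 -0.22634329  0.23100924]
[([470, 32, 22, 146, 773], [481.21862871927556, 108.60672703751617]), ([533, 46, 17, 112, 616], [540.4983766233767, 103.87175324675324]), ([222, 219, 128, 130, 14215], [285.92163207879, 283.92135068589516])]
world ctr mm 472.4388427734375 -140.23376083374023 [16.0273056  15.75008678] yaw(ccw) mod 90: 10.5391845703125 79.4608154296875
bezel 472.63682556152344 -140.39549255371094 [56.35653305 56.31190109] 6.3828277587890625
```

View pics/w1.png

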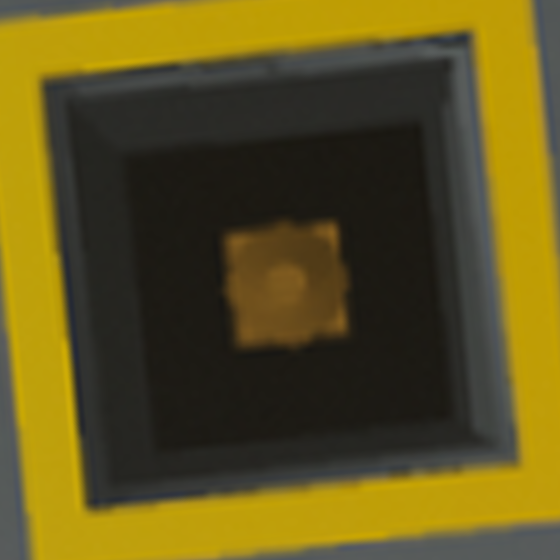

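The rectified view shows the stem at (286,284) px, i.e. world (0.4725,-0.1402). Its sides run about 6.6° ccw, practically along the housing axes, and the bezel centre agrees. Next, the key.

step_arm(
  plan=[
    [[0,0.4,0],0,1],
    [[0,1.3,0],0.2,1],
    [[0.1,2.3,0],0.5,1],
    [[0.2,3.3,0],0.8,1],
    [[0.3,4.3,0],1.1,1],
    [[0.4,5.3,0],1.4,1],
    [[0.5,6.3,0],1.7,1],
    [[0.6,7.3,0],2,1],
    [[0.7,8.3,0],2.2,1],
    [[0.75,9.3,0],2.4,1],
    [[0.77,10.2,0],2.5,1],
    [[0.77,10.8,0],2.55,1],
  ],
)

```text
t: 2.7
tool_pos: [0.5029, 0.2099, 0.2312]
tool_rot: [[-0.315, 0.949, -0.0], [0.949, 0.315, 0.001], [0.001, -0.0, -1.0]]
wrist_force: [0.7, -1.1, 0.6]
opening: 0.999
finger_force: 0.0
```

step_arm(
  plan=[
    [[0,0.26,0],0,1],
    [[0,0.26,-0.1],0,1],
    [[0,0.26,-0.3],0,1],
    [[0,0.26,-0.6],0,1],
  ],
)

```text
t: 3.03
tool_pos: [0.5042, 0.2158, 0.2073]
tool_rot: [[-0.312, 0.95, 0.001], [0.95, 0.312, 0.0], [-0.0, 0.001, -1.0]]
wrist_force: [-0.5, 0.0, 1.2]
opening: 0.998
finger_force: 0.0
```

Run:
```python
from plant import status, imaging
import cv2,numpy as np
from h import *
s=status.observe(); print(s["t"],s["tool_pos"],np.degrees(np.arctan2(s["tool_rot"][1][1],s["tool_rot"][0][1])),s["qpos"],s["wrist_force"])
c=imaging.camera("wrist"); K,R,t=c["intrinsics"],c["R"],c["t"];f=K[0,0];C=-R.T@t
m=mask(c,"red").astype(np.uint8);k,l,st,_=cv2.connectedComponentsWithStats(m);i=1+np.argmax(st[1:,4])
v,u=np.nonzero(l==i); du,dv=u-K[0,2],v-K[1,2]; r=np.hypot(du,dv); th=r/f
d=np.stack([np.sin(th)*du/r,np.sin(th)*dv/r,np.cos(th)],-1); z=c["range_z"][v,u]; P=(d/d[:,2:]*z[:,None])@R+C
q=P[np.abs(P[:,2]-.168)<.003]; print(len(q),cv2.minAreaRect((q[:,:2]*1000).astype(np.float32)),np.median(q[:,2]))
cv2.imwrite("pics/w2.png",c["pixels"][:,:,::-1])
```

```text
3.0333 [0.50415401 0.21575611 0.20729988] 18.175860854326675 [ 4.04522450e-01  3.17271401e-01  4.29494659e-02  1.29544571e+00
 -2.60766545e-04  1.65809012e+00] [-0.48045987  0.04518128  1.23573594]
3767 ((503.4473571777344, 217.82835388183594), (15.418313980102539, 79.49927520751953), 18.522171020507812) 0.16656662798495867
```

View pics/w2.png

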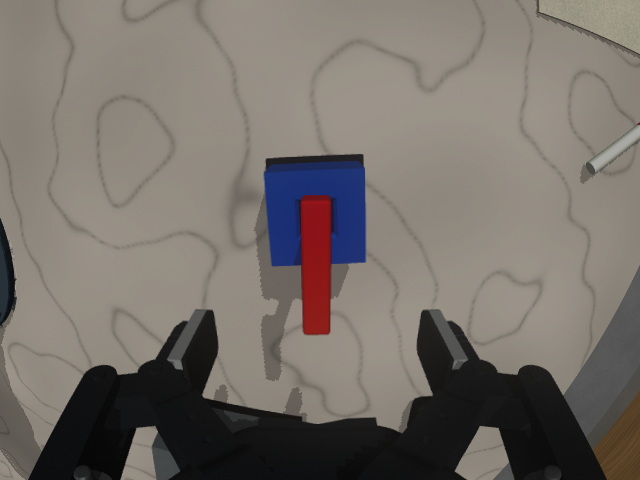

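The bar spans (315,198)–(315,333), lined up midway between the fingers. I'll lower and grip.

step_arm(
  plan=[
    [[0,0.03,-0.3],0,1],
    [[0,0.03,-0.7],0,1],
    [[0,0.03,-1.1],0,1],
    [[0,0.03,-1.4],0,1],
    [[0,0.03,-1.6],0,1],
    [[0,0.03,-1.65],0,1],
    [[0,0.03,-1.65],0,1],
  ],
)

```text
t: 3.67
tool_pos: [0.5038, 0.2169, 0.1411]
tool_rot: [[-0.312, 0.95, -0.001], [0.95, 0.312, -0.0], [-0.0, -0.001, -1.0]]
wrist_force: [0.4, -0.3, 0.5]
opening: 1.003
finger_force: 0.0
```

step_arm(
  plan=[
    [[0,0,0],0,0],
    [[0,0,0],0,0],
    [[0,0,0],0,0],
    [[0,0,0],0,0],
    [[0,0,0],0,0],
    [[0,0,0],0,0],
    [[0,0,0],0,0],
    [[0,0,0],0,0],
    [[0,0,0],0,0],
    [[0,0,0],0,0],
  ],
  force=60,
)

```text
t: 4.5
tool_pos: [0.5041, 0.2178, 0.1416]
tool_rot: [[-0.313, 0.95, 0.0], [0.95, 0.313, 0.0], [0.0, 0.0, -1.0]]
wrist_force: [-1.0, -0.3, 5.9]
opening: 0.174
finger_force: 58.8
```

step_arm(
  plan=[
    [[0,0,0.1],0,0],
    [[0,0,0.25],0,0],
    [[0,0,0.5],0,0],
    [[0,0,0.8],0,0],
    [[0,0,1.1],0,0],
    [[0,0,1.4],0,0],
    [[0,0,1.7],0,0],
    [[0,0,2.0],0,0],
    [[0,0,2.3],0,0],
    [[0,0,2.6],0,0],
    [[0,0,2.8],0,0],
    [[0,0,2.9],0,0],
  ],
)

```text
t: 5.5
tool_pos: [0.5044, 0.2179, 0.2589]
tool_rot: [[-0.313, 0.95, 0.002], [0.95, 0.313, 0.001], [0.0, 0.002, -1.0]]
wrist_force: [0.3, -0.6, -1.9]
opening: 0.175
finger_force: 58.8
```

```bash
cat > k.py <<'E'
from plant import status, imaging
from h import *
s=status.observe();print(np.round(s["t"],2),s["tool_pos"],np.round(np.degrees(np.arctan2(s["tool_rot"][1][1],s["tool_rot"][0][1])),2),s["wrist_force"],s["moment"],s["finger_force"])
for n in("top","scene"):
    c=imaging.camera(n);W=cloud(c);m=mask(c,"red")
    tz=s["tool_pos"][2]
    try: print(n,rect(W,m,tz-.01,tz+.05))
    except Exception as e: print(e)
    g=mask(c,"green")
    q=W[g&(W[...,2]>.09)&(W[...,2]<.125)]; print("pin z",len(q),np.round(np.percentile(q[:,2],[50,90]),4) if len(q) else "")
    cv2.imwrite(f"pics/k_{n}.png",c["pixels"][:,:,::-1])
E
python3 k.py
```

```text
5.5 [0.50444759 0.21786661 0.25894979] 18.21 [ 0.3026663  -0.55753822 -1.92960374] [-0.01325892 -0.00718764  0.02610145] 58.770992159843445
top (224, [512.4, 194.2, 14.6, 29.0, 18.2, 285.2])
pin z 38 [0.1027 0.105 ]
scene (353, [511.3, 214.6, 66.3, 56.5, 65.9, 281.9])
pin z 40 [0.1022 0.1034]
```

View pics/k_scene.png

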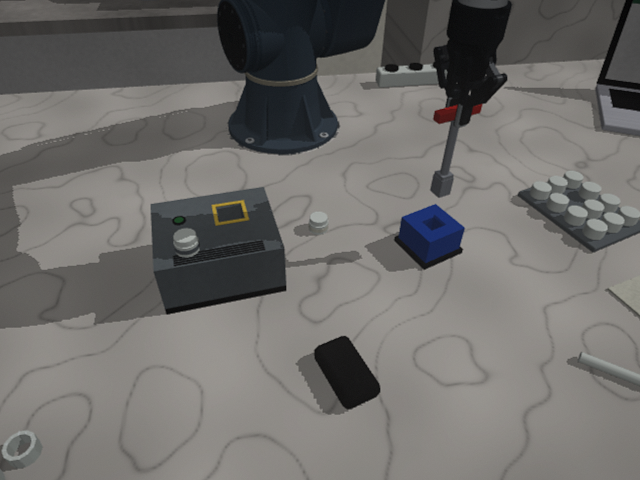

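The key is lifted clear, with its foot at about (441,183), over the stand. I'll carry it above the shaft.

step_arm(
  plan=[
    [[-0.03,-0.3,0],0,0],
    [[-0.08,-0.9,0],-0.2,0],
    [[-0.15,-1.7,0],-0.4,0],
    [[-0.25,-2.6,0],-0.6,0],
    [[-0.35,-3.5,0],-0.9,0],
    [[-0.4,-4.4,0],-1.2,0],
    [[-0.48,-5.3,0],-1.5,0],
    [[-0.55,-6.2,0],-1.7,0],
    [[-0.62,-7.1,0],-1.9,0],
    [[-0.7,-7.9,0],-2.1,0],
    [[-0.75,-8.5,0],-2.25,0],
    [[-0.78,-8.85,0],-2.32,0],
  ],
)

```text
t: 6.6
tool_pos: [0.4715, -0.1392, 0.2566]
tool_rot: [[-0.112, 0.994, -0.001], [0.994, 0.112, -0.0], [-0.0, -0.001, -1.0]]
wrist_force: [0.8, 1.6, -1.6]
opening: 0.175
finger_force: 58.8
```

step_arm(
  plan=[
    [[-0.01,-0.1,0],0,0],
    [[-0.01,-0.1,0],0,0],
    [[-0.01,-0.1,0],0,0],
    [[-0.01,-0.1,0],0,0],
  ],
)

```text
t: 6.93
tool_pos: [0.4724, -0.1395, 0.2571]
tool_rot: [[-0.116, 0.993, -0.0], [0.993, 0.116, 0.0], [0.0, -0.0, -1.0]]
wrist_force: [0.3, -0.4, -1.7]
opening: 0.178
finger_force: 58.8
```

```bash
cat > f.py <<'E'
from plant import status, imaging
from h import *
s=status.observe();T=s["tool_pos"];print(np.round(s["t"],2),T,np.round(np.degrees(np.arctan2(s["tool_rot"][1][1],s["tool_rot"][0][1])),2),s["wrist_force"],s["moment"])
for n in("scene","top"):
    c=imaging.camera(n);W=cloud(c);zf=T[2]+.019-.150
    near=np.hypot(W[...,0]-T[0],W[...,1]-T[1])<.04
    for a,b in((3,38),(45,75),(75,105)):
        q=W[near&(W[...,2]>zf+a/1e3)&(W[...,2]<zf+b/1e3)]
        if len(q)>20: print(n,a,b,len(q),"x",np.round(np.percentile(q[:,0],[3,50,97])*1e3,1),"y",np.round(np.percentile(q[:,1],[3,50,97])*1e3,1),"z",np.round(np.percentile(q[:,2],[2,98])*1e3,1))
    cv2.imwrite(f"pics/f_{n}.png",cv2.resize(c["pixels"][100:300,120:360,::-1],(720,600),interpolation=cv2.INTER_CUBIC))
E
python3 f.py
```

```text
6.93 [ 0.47235119 -0.13952877  0.25712095] 6.66 [ 0.34545138 -0.37468478 -1.68344364] [ 0.04589119 -0.00120222 -0.03494359]
scene 3 38 290 x [470.1 484.3 487. ] y [-152.3 -140.  -128.3] z [130.1 164. ]
scene 45 75 145 x [474.6 478.8 481.2] y [-146.9 -140.3 -134.2] z [171.3 200.7]
scene 75 105 151 x [473.6 478.9 482. ] y [-147.2 -140.6 -134.2] z [202.3 230.4]
top 3 38 28 x [478.1 481.3 484.3] y [-136.  -127.8 -126.4] z [130.1 164. ]
```

View pics/f_scene.png

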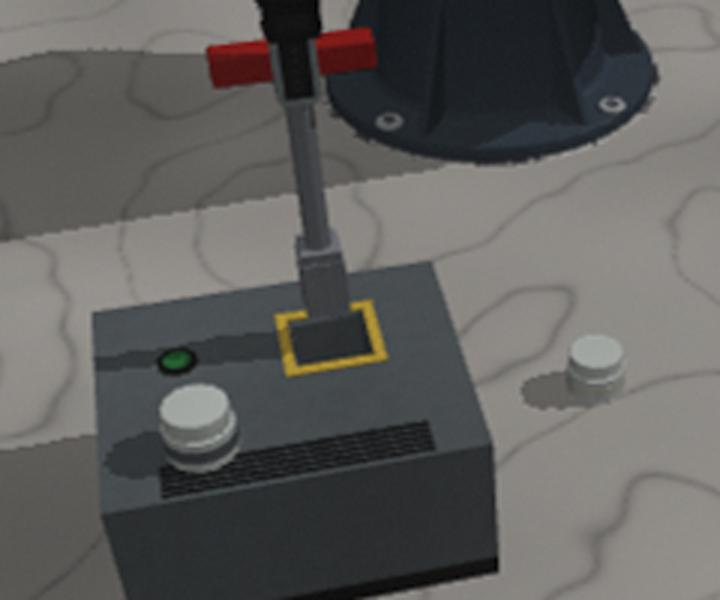

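The key hangs plumb: shank at y ≈ -140.4 and the foot at about (472.4,-140.3) mm, on the shaft axis. I'll lower it at 15 mm/s inside the shaft, stopping above the stem tip.

step_arm(
  plan=[
    [[0,0,-0.05],0,0],
    [[0,0,-0.15],0,0],
    [[0,0,-0.25],0,0],
    [[0,0,-0.35],0,0],
    [[0,0,-0.45],0,0],
    [[0,0,-0.54],0,0],
    [[0,0,-0.59],0,0],
    [[0,0,-0.62],0,0],
    [[0,0,-0.65],0,0],
    [[0,0,-0.68],0,0],
    [[0,0,-0.71],0,0],
    [[0,0,-0.74],0,0],
  ],
)

```text
t: 8.03
tool_pos: [0.4725, -0.1403, 0.2277]
tool_rot: [[-0.115, 0.993, 0.0], [0.993, 0.115, -0.0], [-0.0, 0.0, -1.0]]
wrist_force: [-0.1, -1.3, -2.3]
opening: 0.179
finger_force: 58.7
```

step_arm(
  plan=[
    [[0,0,-0.03],0,0],
    [[0,0,-0.06],0,0],
    [[0,0,-0.09],0,0],
    [[0,0,-0.12],0,0],
    [[0,0,-0.15],0,0],
    [[0,0,-0.18],0,0],
    [[0,0,-0.21],0,0],
    [[0,0,-0.24],0,0],
    [[0,0,-0.27],0,0],
    [[0,0,-0.3],0,0],
    [[0,0,-0.33],0,0],
    [[0,0,-0.36],0,0],
  ],
)

```text
t: 9.03
tool_pos: [0.4725, -0.1403, 0.2132]
tool_rot: [[-0.115, 0.993, 0.0], [0.993, 0.115, 0.0], [0.0, 0.0, -1.0]]
wrist_force: [-0.2, 0.3, -2.3]
opening: 0.177
finger_force: 58.7
```

step_arm(
  plan=[
    [[0,0,-0.03],0,0],
    [[0,0,-0.06],0,0],
    [[0,0,-0.09],0,0],
    [[0,0,-0.12],0,0],
    [[0,0,-0.15],0,0],
    [[0,0,-0.18],0,0],
    [[0,0,-0.21],0,0],
    [[0,0,-0.24],0,0],
    [[0,0,-0.27],0,0],
    [[0,0,-0.3],0,0],
    [[0,0,-0.33],0,0],
    [[0,0,-0.36],0,0],
  ],
)

```text
t: 10.03
tool_pos: [0.4725, -0.1403, 0.1988]
tool_rot: [[-0.115, 0.993, -0.0], [0.993, 0.115, 0.0], [0.0, -0.0, -1.0]]
wrist_force: [0.2, -0.1, -2.8]
opening: 0.174
finger_force: 58.7
```

step_arm(
  plan=[
    [[0,0,-0.03],0,0],
    [[0,0,-0.06],0,0],
    [[0,0,-0.09],0,0],
    [[0,0,-0.12],0,0],
    [[0,0,-0.15],0,0],
    [[0,0,-0.18],0,0],
    [[0,0,-0.21],0,0],
    [[0,0,-0.24],0,0],
    [[0,0,-0.27],0,0],
    [[0,0,-0.3],0,0],
    [[0,0,-0.33],0,0],
    [[0,0,-0.36],0,0],
  ],
)

```text
t: 11.03
tool_pos: [0.4725, -0.1403, 0.1844]
tool_rot: [[-0.115, 0.993, 0.0], [0.993, 0.115, -0.0], [-0.0, 0.0, -1.0]]
wrist_force: [0.9, -0.6, -1.5]
opening: 0.173
finger_force: 58.7
```

step_arm(
  plan=[
    [[0,0,-0.03],0,0],
    [[0,0,-0.06],0,0],
    [[0,0,-0.09],0,0],
    [[0,0,-0.12],0,0],
    [[0,0,-0.15],0,0],
    [[0,0,-0.18],0,0],
    [[0,0,-0.21],0,0],
    [[0,0,-0.24],0,0],
    [[0,0,-0.27],0,0],
  ],
)

```text
t: 11.78
tool_pos: [0.4725, -0.1403, 0.1736]
tool_rot: [[-0.115, 0.993, -0.0], [0.993, 0.115, 0.0], [0.0, -0.0, -1.0]]
wrist_force: [-0.1, 0.2, -2.0]
opening: 0.178
finger_force: 58.7
```

step_arm(
  plan=[
    [[0,0,-0.03],0,0],
    [[0,0,-0.06],0,0],
    [[0,0,-0.09],0,0],
    [[0,0,-0.12],0,0],
  ],
)

```text
t: 12.12
tool_pos: [0.4725, -0.1403, 0.1688]
tool_rot: [[-0.115, 0.993, -0.0], [0.993, 0.115, 0.0], [0.0, -0.0, -1.0]]
wrist_force: [0.4, -0.5, -2.0]
opening: 0.178
finger_force: 58.7
```

```bash
python3 -c "
from plant import status
s=status.observe();print(s['tool_pos'],s['wrist_force'],s['moment'])"
```

```text
[ 0.47246994 -0.14029369  0.16877712] [ 0.42409636 -0.54680259 -2.01667543] [ 0.01120636 -0.02151672 -0.00539769]
```

Foot at ~37 mm with no contact. Continuing in small steps.

step_arm(
  plan=[
    [[0,0,-0.02],0,0],
    [[0,0,-0.04],0,0],
    [[0,0,-0.06],0,0],
  ],
)

```text
t: 12.37
tool_pos: [0.4725, -0.1403, 0.1664]
tool_rot: [[-0.115, 0.993, 0.0], [0.993, 0.115, -0.0], [-0.0, 0.0, -1.0]]
wrist_force: [1.3, -0.2, -2.8]
opening: 0.174
finger_force: 58.7
```

step_arm(
  plan=[
    [[0,0,-0.02],0,0],
    [[0,0,-0.04],0,0],
  ],
)

```text
t: 12.53
tool_pos: [0.4725, -0.1403, 0.1648]
tool_rot: [[-0.115, 0.993, -0.0], [0.993, 0.115, 0.0], [0.0, -0.0, -1.0]]
wrist_force: [-0.5, -0.4, -1.2]
opening: 0.178
finger_force: 58.8
```

step_arm(
  plan=[
    [[0,0,-0.02],0,0],
    [[0,0,-0.04],0,0],
  ],
)

```text
t: 12.7
tool_pos: [0.4725, -0.1403, 0.1633]
tool_rot: [[-0.115, 0.993, 0.0], [0.993, 0.115, -0.0], [-0.0, 0.0, -1.0]]
wrist_force: [0.7, -0.4, -2.7]
opening: 0.177
finger_force: 58.8
```

step_arm(
  plan=[
    [[0,0,-0.03],0,0],
    [[0,0,-0.06],0,0],
    [[0,0,-0.09],0,0],
  ],
)

```text
t: 12.95
tool_pos: [0.4725, -0.1403, 0.1596]
tool_rot: [[-0.115, 0.993, 0.0], [0.993, 0.115, -0.0], [-0.0, 0.0, -1.0]]
wrist_force: [-0.1, -0.4, -1.7]
opening: 0.173
finger_force: 58.8
```

The socket has gone over the square. On down toward the shaft floor.

step_arm(
  plan=[
    [[0,0,-0.03],0,0],
    [[0,0,-0.06],0,0],
    [[0,0,-0.09],0,0],
    [[0,0,-0.12],0,0],
    [[0,0,-0.15],0,0],
  ],
)

```text
t: 13.37
tool_pos: [0.4725, -0.1403, 0.1536]
tool_rot: [[-0.115, 0.993, 0.0], [0.993, 0.115, -0.0], [-0.0, 0.0, -1.0]]
wrist_force: [0.5, -0.7, -2.2]
opening: 0.177
finger_force: 58.8
```

step_arm(
  plan=[
    [[0,0,-0.03],0,0],
    [[0,0,-0.06],0,0],
    [[0,0,-0.09],0,0],
    [[0,0,-0.12],0,0],
    [[0,0,-0.15],0,0],
  ],
)

```text
t: 13.78
tool_pos: [0.4725, -0.1403, 0.1476]
tool_rot: [[-0.115, 0.993, 0.0], [0.993, 0.115, 0.0], [-0.0, 0.0, -1.0]]
wrist_force: [-0.6, 0.5, -1.5]
opening: 0.176
finger_force: 58.8
```

step_arm(
  plan=[
    [[0,0,-0.02],0,0],
    [[0,0,-0.04],0,0],
    [[0,0,-0.06],0,0],
    [[0,0,-0.07],0,0],
  ],
)

```text
t: 14.12
tool_pos: [0.4724, -0.1403, 0.1448]
tool_rot: [[-0.115, 0.993, -0.0], [0.993, 0.115, 0.0], [0.0, -0.0, -1.0]]
wrist_force: [-0.5, 0.3, -1.5]
opening: 0.175
finger_force: 58.8
```

step_arm(
  plan=[
    [[0,0,-0.01],0,0],
    [[0,0,-0.02],0,0],
  ],
)

```text
t: 14.28
tool_pos: [0.4725, -0.1403, 0.1441]
tool_rot: [[-0.115, 0.993, 0.0], [0.993, 0.115, 0.0], [-0.0, 0.0, -1.0]]
wrist_force: [0.9, 0.5, -1.1]
opening: 0.177
finger_force: 58.8
```

step_arm(
  plan=[
    [[0,0,-0.01],0,0],
  ],
)

```text
t: 14.37
tool_pos: [0.4725, -0.1403, 0.1437]
tool_rot: [[-0.115, 0.993, -0.0], [0.993, 0.115, 0.0], [0.0, 0.0, -1.0]]
wrist_force: [-0.8, -1.0, -2.5]
opening: 0.177
finger_force: 58.8
```

step_arm(
  plan=[
    [[0,0,-0.01],0,0],
    [[0,0,-0.01],0,0],
  ],
)

```text
t: 14.53
tool_pos: [0.4727, -0.1404, 0.1436]
tool_rot: [[-0.115, 0.993, 0.001], [0.993, 0.115, -0.0], [-0.0, 0.001, -1.0]]
wrist_force: [-0.8, 0.3, 2.2]
opening: 0.169
finger_force: 59.4
```

The foot touches the floor at TCP z 0.1436, as computed (force rose ~4 N). The key is home, so I'll turn clockwise.

step_arm(
  plan=[
    [[0,0,0],-0.2,0],
    [[0,0,0],-0.5,0],
    [[0,0,0],-0.9,0],
    [[0,0,0],-1.3,0],
    [[0,0,0],-1.7,0],
    [[0,0,0],-2.1,0],
    [[0,0,0],-2.5,0],
    [[0,0,0],-2.9,0],
    [[0,0,0],-3.3,0],
    [[0,0,0],-3.7,0],
    [[0,0,0],-4.1,0],
    [[0,0,0],-4.5,0],
  ],
)

```text
t: 15.53
tool_pos: [0.4726, -0.1403, 0.1436]
tool_rot: [[0.276, 0.961, 0.0], [0.961, -0.276, -0.0], [-0.0, 0.001, -1.0]]
wrist_force: [-1.4, 0.5, 5.2]
opening: 0.176
finger_force: 59.7
```

```bash
cat > m.py <<'E'
from plant import status, imaging
from h import *
s=status.observe();print(s['t'],s['tool_pos'],np.degrees(np.arctan2(s["tool_rot"][1][1],s["tool_rot"][0][1])),s['wrist_force'],s['moment'])
for n in("top","scene"):
    c=imaging.camera(n);W=cloud(c);g=mask(c,"green")&(np.hypot(W[...,0]-.482,W[...,1]+.2245)<.015)
    q=W[g]; print(n,len(q),np.round(np.percentile(q[:,2],[50,90]),4) if len(q) else "")
E
python3 m.py
```

```text
15.5333 [ 0.47263414 -0.14033116  0.14359717] -16.035686070730442 [-1.4080044   0.46042042  5.22225306] [0.06529271 0.30000893 0.13313531]
top 0 
scene 44 [0.1041 0.105 ]
```

step_arm(
  plan=[
    [[0,0,0],-0.35,0],
    [[0,0,0],-0.7,0],
    [[0,0,0],-1.1,0],
    [[0,0,0],-1.5,0],
    [[0,0,0],-1.9,0],
    [[0,0,0],-2.3,0],
    [[0,0,0],-2.7,0],
    [[0,0,0],-3.0,0],
    [[0,0,0],-3.3,0],
    [[0,0,0],-3.5,0],
  ],
)

```text
t: 16.47
tool_pos: [0.4727, -0.1404, 0.1436]
tool_rot: [[0.551, 0.834, 0.001], [0.834, -0.551, -0.0], [0.0, 0.001, -1.0]]
wrist_force: [-0.9, 0.0, 5.5]
opening: 0.179
finger_force: 59.8
```

```bash
python3 m.py
```

```text
16.4667 [ 0.47266548 -0.14038611  0.14361254] -33.4365783188749 [-8.56566279e-01  3.07485235e-03  5.50659213e+00] [-0.0042946   0.24832435  0.13388933]
top 0 
scene 62 [0.1079 0.1095]
```

step_arm(
  plan=[
    [[0,0,0],-0.2,0],
    [[0,0,0],-0.4,0],
    [[0,0,0],-0.6,0],
    [[0,0,0],-0.8,0],
    [[0,0,0],-1.0,0],
    [[0,0,0],-1.2,0],
    [[0,0,0],-1.4,0],
    [[0,0,0],-1.6,0],
  ],
)

```text
t: 17.23
tool_pos: [0.4726, -0.1404, 0.1436]
tool_rot: [[0.661, 0.75, 0.001], [0.75, -0.661, -0.0], [0.0, 0.001, -1.0]]
wrist_force: [-0.8, -0.0, 6.1]
opening: 0.176
finger_force: 59.8
```

```bash
python3 m.py
```

```text
17.2333 [ 0.47263923 -0.14041092  0.14360387] -41.40374445299686 [-0.78694781 -0.01760755  6.12525241] [0.00089723 0.27310364 0.12693057]
top 0 
scene 67 [0.1095 0.1111]
```

step_arm(
  plan=[
    [[0,0,0],-0.2,0],
    [[0,0,0],-0.4,0],
    [[0,0,0],-0.6,0],
  ],
)

```text
t: 17.58
tool_pos: [0.4726, -0.1404, 0.1436]
tool_rot: [[0.7, 0.714, 0.0], [0.714, -0.7, -0.0], [0.0, 0.001, -1.0]]
wrist_force: [-1.5, 0.1, 5.2]
opening: 0.176
finger_force: 59.8
```

```bash
python3 m.py
```

```text
17.5833 [ 0.472619   -0.14040003  0.14359949] -44.40273064598516 [-1.51456162  0.10687473  5.209918  ] [-0.03488376  0.30186514  0.16316401]
top 0 
scene 71 [0.1106 0.1125]
```

step_arm(
  plan=[
    [[0,0,0],-0.15,0],
    [[0,0,0],-0.3,0],
  ],
)

```text
t: 17.85
tool_pos: [0.4727, -0.1404, 0.1436]
tool_rot: [[0.718, 0.696, 0.001], [0.696, -0.718, -0.0], [0.0, 0.001, -1.0]]
wrist_force: [-1.2, 0.8, 5.3]
opening: 0.175
finger_force: 59.8
```

```bash
python3 m.py
```

```text
17.85 [ 0.47265391 -0.14040293  0.14360072] -45.883472766713666 [-1.1947567   0.76948335  5.31055942] [-0.01950476  0.29999509  0.11847024]
top 0 
scene 72 [0.1106 0.1128]
```

step_arm(
  plan=[
    [[0,0,0],-0.15,0],
    [[0,0,0],-0.3,0],
  ],
)

```text
t: 18.12
tool_pos: [0.4726, -0.1404, 0.1436]
tool_rot: [[0.736, 0.677, 0.001], [0.677, -0.736, -0.0], [0.0, 0.001, -1.0]]
wrist_force: [-1.7, 1.0, 5.7]
opening: 0.173
finger_force: 59.8
```

```bash
python3 m.py
```

```text
18.1167 [ 0.47263954 -0.14040251  0.14361465] -47.38395984709408 [-1.66723213  1.01943492  5.73531438] [-0.07888955  0.3163225   0.15001701]
top 0 
scene 71 [0.111  0.1125]
```

step_arm(
  plan=[
    [[0,0,0],-0.15,0],
    [[0,0,0],-0.3,0],
  ],
)

```text
t: 18.38
tool_pos: [0.4726, -0.1404, 0.1436]
tool_rot: [[0.753, 0.658, 0.0], [0.658, -0.753, -0.0], [0.0, 0.001, -1.0]]
wrist_force: [-1.2, -0.4, 4.7]
opening: 0.175
finger_force: 59.8
```

```bash
python3 m.py
```

```text
18.3833 [ 0.47260695 -0.14040805  0.14357324] -48.88601724487244 [-1.19109148 -0.37188998  4.73396426] [-0.06488762  0.32977063  0.1770072 ]
top 0 
scene 73 [0.1111 0.1132]
```

step_arm(
  plan=[
    [[0,0,0],-0.1,0],
    [[0,0,0],-0.2,0],
  ],
)

```text
t: 18.65
tool_pos: [0.4726, -0.1404, 0.1436]
tool_rot: [[0.765, 0.644, 0.0], [0.644, -0.765, -0.0], [0.0, 0.001, -1.0]]
wrist_force: [-1.1, -1.4, 5.0]
opening: 0.174
finger_force: 59.8
```

```bash
python3 m.py
```

```text
18.65 [ 0.47259244 -0.14040489  0.14357621] -49.8730031889691 [-1.05355822 -1.39949443  5.01606644] [-0.07876565  0.34155708  0.19022238]
top 0 
scene 74 [0.1112 0.1132]
```

step_arm(
  plan=[
    [[0,0,0],-0.1,0],
    [[0,0,0],-0.2,0],
  ],
)

```text
t: 18.92
tool_pos: [0.4726, -0.1404, 0.1436]
tool_rot: [[0.776, 0.631, 0.0], [0.631, -0.776, -0.0], [0.0, 0.001, -1.0]]
wrist_force: [-1.1, -0.8, 5.5]
opening: 0.175
finger_force: 59.8
```

```bash
python3 m.py; python3 m.py
```

```text
18.9167 [ 0.47261232 -0.14041603  0.14360233] -50.876563987386696 [-1.10882013 -0.77291109  5.47672319] [-0.05386261  0.30904596  0.16274814]
top 0 
scene 75 [0.1111 0.1136]
19.0167 [ 0.47262707 -0.14040445  0.14360782] -50.87881646067334 [-0.7543961  -0.9681991   6.37456958] [-0.04865974  0.30234755  0.12269033]
top 0 
scene 76 [0.1117 0.1138]
```

step_arm(
  plan=[
    [[0,0,0],-0.1,0],
    [[0,0,0],-0.2,0],
    [[0,0,0],-0.3,0],
  ],
)

```text
t: 19.37
tool_pos: [0.4726, -0.1404, 0.1436]
tool_rot: [[0.792, 0.61, 0.0], [0.61, -0.792, -0.0], [0.0, 0.001, -1.0]]
wrist_force: [-0.4, -1.0, 6.2]
opening: 0.175
finger_force: 59.8
```

```bash
python3 m.py; python3 m.py
```

```text
19.3667 [ 0.47262238 -0.14041845  0.14359521] -52.37760961826578 [-0.36254231 -1.01449613  6.24163796] [-0.08675583  0.33728715  0.1506594 ]
top 0 
scene 75 [0.1119 0.1139]
19.4667 [ 0.47259165 -0.14042818  0.14357174] -52.37989559500233 [-1.02868989 -0.4146875   5.91550008] [-0.10559166  0.34555908  0.09967137]
top 0 
scene 76 [0.1118 0.1144]
```

step_arm(
  plan=[
    [[0,0,0],-0.1,0],
    [[0,0,0],-0.2,0],
    [[0,0,0],-0.3,0],
  ],
)

```text
t: 19.82
tool_pos: [0.4726, -0.1404, 0.1436]
tool_rot: [[0.808, 0.589, 0.0], [0.589, -0.808, -0.0], [0.0, 0.001, -1.0]]
wrist_force: [-1.7, -0.5, 5.5]
opening: 0.177
finger_force: 59.8
```

```bash
python3 m.py; python3 m.py
```

```text
19.8167 [ 0.47262311 -0.1404204   0.14359947] -53.8787228317743 [-1.67974246 -0.51302275  5.4715824 ] [-0.10637653  0.32411551  0.09385142]
top 0 
scene 77 [0.1122 0.1141]
19.9167 [ 0.47263461 -0.14043058  0.14361105] -53.87657016130192 [-1.87785293 -0.14284735  6.21480213] [-0.06522134  0.31993688  0.12073418]
top 0 
scene 79 [0.112 0.114]
```

step_arm(
  plan=[
    [[0,0,0],-0.1,0],
    [[0,0,0],-0.2,0],
    [[0,0,0],-0.3,0],
  ],
)

```text
t: 20.27
tool_pos: [0.4726, -0.1404, 0.1436]
tool_rot: [[0.823, 0.568, 0.0], [0.568, -0.823, -0.0], [0.0, 0.001, -1.0]]
wrist_force: [-1.8, -0.2, 5.3]
opening: 0.174
finger_force: 59.8
```

```bash
python3 m.py; python3 m.py
```

```text
20.2667 [ 0.47260682 -0.14039941  0.14359458] -55.3782689476969 [-1.7944519  -0.17287742  5.34803167] [-0.09128583  0.36872723  0.22761078]
top 0 
scene 79 [0.1125 0.1144]
20.3667 [ 0.4726136  -0.14043035  0.14359137] -55.377948950617885 [-0.38923467 -0.49750149  5.76325948] [-0.0672838   0.35083552  0.12331871]
top 0 
scene 80 [0.1126 0.115 ]
```

step_arm(
  plan=[
    [[0,0,0],-0.1,0],
    [[0,0,0],-0.2,0],
    [[0,0,0],-0.2,0],
  ],
)

```text
t: 20.72
tool_pos: [0.4726, -0.1404, 0.1436]
tool_rot: [[0.833, 0.554, 0.001], [0.554, -0.833, -0.0], [0.0, 0.001, -1.0]]
wrist_force: [-1.1, 0.9, 5.4]
opening: 0.173
finger_force: 59.8
```

```bash
cat > a.py <<'E'
from plant import status, imaging
from h import *
M=[];Z=[]
for i in range(5):
    c=imaging.camera("scene");W=cloud(c);g=mask(c,"green")&(np.hypot(W[...,0]-.482,W[...,1]+.2245)<.015)
    Z.append(np.median(W[g][:,2]));s=status.observe();M.append(np.r_[s["moment"],s["wrist_force"]])
print(s["t"],"yaw",np.round(np.degrees(np.arctan2(s["tool_rot"][1][1],s["tool_rot"][0][1])),2),"M,F",np.round(np.mean(M,0),3),np.round([m[2] for m in M],3),"pin",np.round(np.mean(Z),5),g.sum())
m=mask(c,"red")&(W[...,2]>.15)
print("bar",rect(W,m,.155,.18))
cv2.imwrite("pics/a.png",cv2.resize(c["pixels"][100:300,120:360,::-1],(720,600),interpolation=cv2.INTER_CUBIC))
E
python3 a.py
```

```text
20.9667 yaw -56.35 M,F [-0.108  0.358  0.171 -1.159 -0.489  5.636] [0.205 0.154 0.167 0.18  0.149] pin 0.11257 80
bar (265, [483.9, -130.7, 57.2, 23.0, 16.6, 168.5])
```

View pics/a.png

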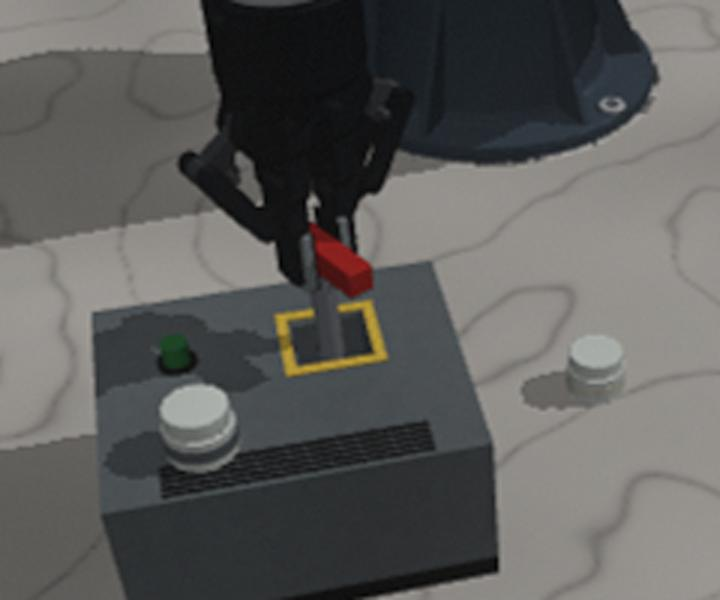

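The pin at (175,350) stands well up, and torque is starting to climb (mean 0.17). I'll continue 1° at a time until it passes 0.2.

step_arm(
  plan=[
    [[0,0,0],-0.1,0],
    [[0,0,0],-0.2,0],
    [[0,0,0],-0.2,0],
  ],
)

```text
t: 21.22
tool_pos: [0.4726, -0.1404, 0.1436]
tool_rot: [[0.842, 0.539, 0.0], [0.539, -0.842, -0.0], [0.0, 0.0, -1.0]]
wrist_force: [-1.7, 0.5, 5.3]
opening: 0.172
finger_force: 59.9
```

```bash
python3 a.py
```

```text
21.4667 yaw -57.35 M,F [-0.096  0.355  0.216 -1.399 -0.173  5.602] [0.25  0.217 0.225 0.187 0.201] pin 0.11281 80
bar (261, [485.4, -130.1, 55.4, 22.6, 15.2, 168.9])
```

step_arm(
  plan=[
    [[0,0,0],-0.1,0],
    [[0,0,0],-0.2,0],
    [[0,0,0],-0.2,0],
  ],
)

```text
t: 21.72
tool_pos: [0.4726, -0.1404, 0.1436]
tool_rot: [[0.852, 0.524, 0.0], [0.524, -0.852, -0.0], [0.0, 0.0, -1.0]]
wrist_force: [-1.1, -0.5, 6.5]
opening: 0.173
finger_force: 59.9
```

```bash
python3 a.py
```

```text
21.9667 yaw -58.35 M,F [-0.11   0.343  0.279 -1.335 -0.208  5.511] [0.268 0.27  0.262 0.296 0.297] pin 0.11267 82
bar (263, [485.3, -130.6, 55.4, 22.7, 13.6, 168.8])
```

Torque is 0.28 and the pin height has levelled off, so the stem is at its stop. I'll back off about 10° inside the socket play to unload, then lift.

step_arm(
  plan=[
    [[0,0,0],0.3,0],
    [[0,0,0],0.7,0],
    [[0,0,0],1.1,0],
    [[0,0,0],1.5,0],
    [[0,0,0],1.9,0],
    [[0,0,0],2.0,0],
    [[0,0,0.03],2.0,0],
    [[0,0,0.06],2.0,0],
    [[0,0,0.1],2.0,0],
  ],
)

```text
t: 22.72
tool_pos: [0.4722, -0.1402, 0.1471]
tool_rot: [[0.748, 0.664, -0.001], [0.664, -0.748, 0.0], [-0.0, -0.001, -1.0]]
wrist_force: [-0.9, -0.0, -1.8]
opening: 0.177
finger_force: 58.7
```

```bash
python3 a.py
```

```text
22.9667 yaw -48.4 M,F [ 0.034  0.039 -0.019 -0.292 -0.499 -1.479] [-0.04  -0.008 -0.005 -0.027 -0.016] pin 0.11251 82
bar (261, [485.2, -127.4, 49.3, 24.1, 20.0, 172.2])
```

Torque-free, with the pin still fully up. Lifting out.

step_arm(
  plan=[
    [[0,0,0.05],0,0],
    [[0,0,0.12],0,0],
    [[0,0,0.2],0,0],
    [[0,0,0.28],0,0],
    [[0,0,0.36],0,0],
    [[0,0,0.44],0,0],
    [[0,0,0.52],0,0],
    [[0,0,0.6],0,0],
    [[0,0,0.68],0,0],
    [[0,0,0.76],0,0],
    [[0,0,0.84],0,0],
    [[0,0,0.92],0,0],
  ],
)

```text
t: 23.97
tool_pos: [0.4725, -0.1403, 0.1844]
tool_rot: [[0.748, 0.664, -0.0], [0.664, -0.748, 0.0], [-0.0, -0.0, -1.0]]
wrist_force: [-0.3, 0.4, -1.5]
opening: 0.175
finger_force: 58.7
```

step_arm(
  plan=[
    [[0,0,0.15],0,0],
    [[0,0,0.3],0,0],
    [[0,0,0.45],0,0],
    [[0,0,0.6],0,0],
    [[0,0,0.75],0,0],
    [[0,0,0.95],0,0],
    [[0,0,1.15],0,0],
    [[0,0,1.35],0,0],
    [[0,0,1.55],0,0],
    [[0,0,1.75],0,0],
    [[0,0,1.88],0,0],
    [[0,0,1.92],0,0],
  ],
)

```text
t: 24.97
tool_pos: [0.4728, -0.1404, 0.262]
tool_rot: [[0.748, 0.664, 0.001], [0.664, -0.748, -0.0], [0.001, 0.001, -1.0]]
wrist_force: [-0.6, 0.6, -2.3]
opening: 0.177
finger_force: 58.8
```

```bash
python3 a.py; python3 f.py
```

```text
25.2167 yaw -48.39 M,F [ 0.029 -0.012 -0.014 -0.116  0.044 -2.102] [-0.031 -0.031  0.008  0.039 -0.056] pin 0.11265 83
bar (0, [0.0, 0.0, 0.0, 0.0, 0.0, nan])
25.22 [ 0.47228449 -0.14023142  0.26049057] -48.39 [ 0.82889741  0.37805638 -2.18022338] [ 0.06069948  0.02733529 -0.05572434]
scene 3 38 371 x [473.1 481.4 489.7] y [-156.6 -140.  -125.2] z [133.5 167. ]
scene 45 75 142 x [474.3 478.9 481.1] y [-147.5 -140.8 -134.6] z [175.5 203.6]
scene 75 105 155 x [474.8 478.8 481.8] y [-147.6 -140.9 -134.6] z [205.2 233.7]
top 3 38 72 x [459.2 472.7 484.3] y [-137.4 -130.5 -123.9] z [136.2 166.8]
  return _methods._mean(a, axis=axis, dtype=dtype,
  ret = ret.dtype.type(ret / rcount)
```

Key is out, plumb, and the pin stays up. With the key away, the stand is fully visible, so I'll measure its pocket.

Run:
```python
from plant import imaging
from h import *
for n in("top","scene"):
    c=imaging.camera(n);W=cloud(c);b=(W[...,2]>.05)&(W[...,2]<.068)&(np.hypot(W[...,0]-.504,W[...,1]-.2165)<.07)
    b=mask(c,"blue")&(W[...,2]>.056)&(W[...,2]<.064)
    print(n,rect(W,b,0,1))
    m=b.astype(np.uint8); cs,hi=cv2.findContours(m,cv2.RETR_CCOMP,cv2.CHAIN_APPROX_NONE)
    K=c["intrinsics"]
    for q,h in zip(cs,hi[0]):
        if h[3]>=0 and len(q)>15:   # hole rim, on plane z=.06
            p=q[:,0].astype(float);d=np.c_[(p-[K[0,2],K[1,2]])/K[0,0],np.ones(len(p))]@c["R"];C=-c["R"].T@c["t"]
            X=C+d*((.06-C[2])/d[:,2])[:,None]
            print("  hole",cv2.minAreaRect((X[:,:2]*1000).astype(np.float32)))
    for q in cs:
        if len(q)>80:
            p=q[:,0].astype(float);d=np.c_[(p-[K[0,2],K[1,2]])/K[0,0],np.ones(len(p))]@c["R"]
            X=C+d*((.06-C[2])/d[:,2])[:,None]; print("  outer",cv2.minAreaRect((X[:,:2]*1000).astype(np.float32)))
```

```text
top (1630, [503.4, 217.0, 78.2, 78.4, 20.5, 60.1])
  hole ((502.9082946777344, 218.44432067871094), (35.488670349121094, 36.79193115234375), 19.9601993560791)
  outer ((503.2355041503906, 216.95912170410156), (78.01844787597656, 78.04512023925781), 20.529327392578125)
scene (1161, [504.4, 216.2, 82.5, 82.3, 20.8, 59.6])
  hole ((506.29913330078125, 213.86727905273438), (33.81749725341797, 31.051090240478516), 20.146190643310547)
  outer ((506.6054992675781, 215.095458984375), (82.76687622070312, 83.26649475097656), 20.97508430480957)
```

step_arm(
  plan=[
    [[0.03,0.3,0],0.5,0],
    [[0.08,0.9,0],1.5,0],
    [[0.15,1.7,0],2.7,0],
    [[0.22,2.6,0],3.9,0],
    [[0.3,3.5,0],5.1,0],
    [[0.38,4.4,0],6.3,0],
    [[0.46,5.3,0],7.5,0],
    [[0.54,6.2,0],8.7,0],
    [[0.62,7.1,0],9.9,0],
    [[0.7,7.9,0],11.1,0],
    [[0.75,8.5,0],12.3,0],
    [[0.77,8.8,0],13.2,0],
  ],
)

```text
t: 26.42
tool_pos: [0.5027, 0.2152, 0.2605]
tool_rot: [[-0.312, 0.95, -0.001], [0.95, 0.312, 0.0], [0.001, -0.0, -1.0]]
wrist_force: [-0.1, -1.3, -1.6]
opening: 0.177
finger_force: 58.8
```

step_arm(
  plan=[
    [[0.01,0.13,0],0.4,0],
    [[0.01,0.13,0],0.58,0],
    [[0.01,0.13,0],0.58,0],
    [[0.01,0.13,0],0.58,0],
    [[0.01,0.13,0],0.58,0],
  ],
)

```text
t: 26.83
tool_pos: [0.5036, 0.2164, 0.261]
tool_rot: [[-0.349, 0.937, 0.0], [0.937, 0.349, 0.0], [-0.0, 0.0, -1.0]]
wrist_force: [0.4, -0.3, -2.8]
opening: 0.179
finger_force: 58.8
```

```bash
python3 f.py
python3 - <<'E'
from plant import imaging
from h import *
c=imaging.camera("wrist"); K,R,t=c["intrinsics"],c["R"],c["t"];f=K[0,0];C=-R.T@t
m=mask(c,"red").astype(np.uint8);v,u=np.nonzero(m); du,dv=u-K[0,2],v-K[1,2]; r=np.hypot(du,dv); th=r/f
d=np.stack([np.sin(th)*du/r,np.sin(th)*dv/r,np.cos(th)],-1); z=c["range_z"][v,u]; P=(d/d[:,2:]*z[:,None])@R+C
q=P[(P[:,2]>.275)&(P[:,2]<.3)];print(len(q),cv2.minAreaRect((q[:,:2]*1000).astype(np.float32)),np.median(q[:,2]))
E
```

```text
26.83 [0.50359743 0.21643938 0.261038  ] 20.43 [ 0.38490415 -0.30359373 -2.84787571] [-0.03661909 -0.01680313  0.02902591]
scene 3 38 372 x [497.6 512.8 519.3] y [200.1 207.8 229. ] z [133.5 167.7]
scene 45 75 141 x [502.9 509.5 512. ] y [207.8 211.8 219.7] z [175.4 204.2]
scene 75 105 152 x [503.  509.4 512.2] y [207.9 212.1 219.8] z [206.2 234.4]
top 3 38 105 x [490.  498.9 511.6] y [200.9 205.4 220.4] z [134.1 167.8]
top 45 75 31 x [498.2 501.9 507.9] y [208.9 210.  213.3] z [175.2 202.3]
7274 ((504.5323486328125, 216.44412231445312), (17.232851028442383, 80.78248596191406), 21.578746795654297) 0.28596712842095495
```

Key yaw and position match the pocket. I'll lower it into the stand.

step_arm(
  plan=[
    [[0,0,-0.08],0,0],
    [[0,0,-0.23],0,0],
    [[0,0,-0.4],0,0],
    [[0,0,-0.58],0,0],
    [[0,0,-0.76],0,0],
    [[0,0,-0.94],0,0],
    [[0,0,-1.1],0,0],
    [[0,0,-1.25],0,0],
    [[0,0,-1.37],0,0],
    [[0,0,-1.46],0,0],
    [[0,0,-1.52],0,0],
    [[0,0,-1.55],0,0],
  ],
)

```text
t: 27.98
tool_pos: [0.5036, 0.2169, 0.1986]
tool_rot: [[-0.35, 0.937, -0.0], [0.937, 0.35, -0.0], [-0.0, -0.0, -1.0]]
wrist_force: [0.5, 0.9, -2.4]
opening: 0.173
finger_force: 58.8
```

step_arm(
  plan=[
    [[0,0,-0.03],0,0],
    [[0,0,-0.06],0,0],
    [[0,0,-0.09],0,0],
    [[0,0,-0.12],0,0],
    [[0,0,-0.15],0,0],
    [[0,0,-0.18],0,0],
  ],
)

```text
t: 28.48
tool_pos: [0.5037, 0.2169, 0.1916]
tool_rot: [[-0.35, 0.937, 0.0], [0.937, 0.35, 0.0], [-0.0, 0.0, -1.0]]
wrist_force: [0.2, -0.0, -1.9]
opening: 0.176
finger_force: 58.8
```

step_arm(
  plan=[
    [[0,0,-0.03],0,0],
    [[0,0,-0.06],0,0],
    [[0,0,-0.09],0,0],
    [[0,0,-0.12],0,0],
  ],
)

```text
t: 28.82
tool_pos: [0.5037, 0.2169, 0.1868]
tool_rot: [[-0.35, 0.937, 0.0], [0.937, 0.35, 0.0], [0.0, 0.0, -1.0]]
wrist_force: [0.0, -0.4, -2.3]
opening: 0.176
finger_force: 58.8
```

step_arm(
  plan=[
    [[0,0,-0.03],0,0],
    [[0,0,-0.06],0,0],
    [[0,0,-0.09],0,0],
    [[0,0,-0.12],0,0],
  ],
)

```text
t: 29.15
tool_pos: [0.5037, 0.2169, 0.182]
tool_rot: [[-0.35, 0.937, 0.0], [0.937, 0.35, 0.0], [0.0, 0.0, -1.0]]
wrist_force: [-0.6, -0.8, -2.2]
opening: 0.178
finger_force: 58.8
```

step_arm(
  plan=[
    [[0,0,-0.04],0,0],
    [[0,0,-0.08],0,0],
    [[0,0,-0.12],0,0],
    [[0,0,-0.16],0,0],
    [[0,0,-0.2],0,0],
    [[0,0,-0.24],0,0],
    [[0,0,-0.28],0,0],
    [[0,0,-0.32],0,0],
    [[0,0,-0.36],0,0],
    [[0,0,-0.4],0,0],
    [[0,0,-0.44],0,0],
    [[0,0,-0.48],0,0],
  ],
)

```text
t: 30.15
tool_pos: [0.5037, 0.2169, 0.1628]
tool_rot: [[-0.35, 0.937, 0.0], [0.937, 0.35, 0.0], [0.0, 0.0, -1.0]]
wrist_force: [0.2, 0.4, -2.8]
opening: 0.182
finger_force: 58.8
```

step_arm(
  plan=[
    [[0,0,-0.04],0,0],
    [[0,0,-0.08],0,0],
    [[0,0,-0.12],0,0],
    [[0,0,-0.16],0,0],
    [[0,0,-0.2],0,0],
    [[0,0,-0.24],0,0],
    [[0,0,-0.28],0,0],
    [[0,0,-0.32],0,0],
    [[0,0,-0.36],0,0],
    [[0,0,-0.4],0,0],
    [[0,0,-0.43],0,0],
    [[0,0,-0.46],0,0],
  ],
)

```text
t: 31.15
tool_pos: [0.5036, 0.2169, 0.1444]
tool_rot: [[-0.35, 0.937, -0.0], [0.937, 0.35, -0.0], [-0.0, -0.0, -1.0]]
wrist_force: [0.3, 0.2, -1.3]
opening: 0.175
finger_force: 58.8
```

step_arm(
  plan=[
    [[0,0,-0.02],0,0],
    [[0,0,-0.04],0,0],
    [[0,0,-0.055],0,0],
    [[0,0,-0.055],0,0],
  ],
)

```text
t: 31.48
tool_pos: [0.5036, 0.2169, 0.1422]
tool_rot: [[-0.35, 0.937, -0.0], [0.937, 0.35, -0.0], [-0.0, -0.0, -1.0]]
wrist_force: [-0.1, -0.1, -1.6]
opening: 0.172
finger_force: 58.8
```

step_arm(
  plan=[
    [[0,0,-0.01],0,0],
    [[0,0,-0.02],0,0],
    [[0,0,-0.02],0,0],
  ],
)

```text
t: 31.73
tool_pos: [0.5038, 0.2169, 0.1417]
tool_rot: [[-0.35, 0.937, 0.0], [0.937, 0.35, 0.0], [-0.0, 0.0, -1.0]]
wrist_force: [-0.5, 0.6, -0.6]
opening: 0.177
finger_force: 59.0
```

step_arm(
  plan=[
    [[0,0,-0.01],0,0],
    [[0,0,-0.01],0,0.3],
    [[0,0,-0.01],0,0.5],
    [[0,0,-0.01],0,0.7],
    [[0,0,-0.01],0,1],
    [[0,0,-0.01],0,1],
    [[0,0,-0.01],0,1],
    [[0,0,-0.01],0,1],
    [[0,0,-0.01],0,1],
    [[0,0,-0.01],0,1],
  ],
)

```text
t: 32.57
tool_pos: [0.5036, 0.2169, 0.1411]
tool_rot: [[-0.35, 0.937, -0.0], [0.937, 0.35, 0.0], [0.0, -0.0, -1.0]]
wrist_force: [0.6, -0.1, -1.1]
opening: 1.0
finger_force: 0.0
```

step_arm(
  plan=[
    [[0,0,0.1],0,1],
    [[0,0,0.3],0,1],
    [[0,0,0.6],0,1],
    [[0,0,1.0],0,1],
    [[0,0,1.4],0,1],
    [[0,0,1.8],0,1],
    [[0,0,2.2],0,1],
    [[0,0,2.5],0,1],
    [[0,0,2.7],0,1],
    [[0,0,2.8],0,1],
    [[0,0,2.8],0,1],
  ],
)

```text
t: 33.48
tool_pos: [0.504, 0.217, 0.2539]
tool_rot: [[-0.35, 0.937, 0.001], [0.937, 0.35, 0.0], [0.0, 0.001, -1.0]]
wrist_force: [0.8, -0.5, 0.8]
opening: 0.998
finger_force: 0.0
```

Run:
```python
from plant import status,imaging
from h import *
s=status.observe();print(s["t"],s["tool_pos"],s["opening"],s["wrist_force"])
for n in("top","scene"):
    c=imaging.camera(n);W=cloud(c);g=mask(c,"green")&(np.hypot(W[...,0]-.482,W[...,1]+.2245)<.015)
    print(n,rect(W,mask(c,"red"),.14,.18),"pin",np.round(np.percentile(W[g][:,2],[50,90]),4) if g.any() else "")
cv2.imwrite("pics/end.png",c["pixels"][:,:,::-1])
```

```text
33.4833 [0.50396156 0.2170246  0.25394867] 0.9980355719967363 [ 0.77237009 -0.46034628  0.7840738 ]
top (365, [507.0, 208.3, 14.9, 60.7, 20.6, 168.1]) pin [0.1144 0.1166]
scene (478, [505.7, 215.2, 17.4, 80.5, 19.8, 166.6]) pin [0.1129 0.1147]
```

View pics/end.png

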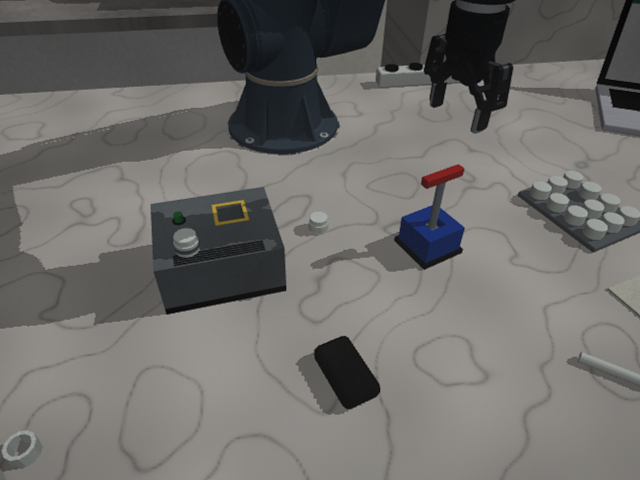

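The final view shows the key upright in its stand at (440,200), the gripper clear above it, the pin up at (178,217), and the pots and mouse where they were. The top view puts the pin about 12 mm higher than at the start. Handing in.

```bash
python3 -c "
from plant import sign_off
print(sign_off())"
```

```text
the job is handed in; nothing more can be done
None
```

The stem was turned clockwise to its stop (torque reached 0.28 N m), the green pin stands about 12 mm up, the key is back upright in its stand and released, and I handed the job in at about 33.5 s; no verdict came back.

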